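Reseal the pH probe in the flow cell

ROBOT

A 7-joint arm with a two-finger parallel gripper is mounted at the origin on a cart in front of the work surface, level with it; the furniture and walls round the work are solid. World frame = base frame: x ahead of the robot, y to its left, z up, the work surface at z = 0. Lengths are in m, angles in rad, forces in N, time in s.
With the tool pointing down it reaches from about 0.425 to 0.925 m from the base axis. Payload 6.8 kg.
Tool frame: the origin (TCP) lies at the very end of the fingers, on their centre line; the grasp point (between the pads) lies 19 mm behind it; z points along the fingers, y is the line along which they close (so a half turn about z gives the same grasp; the last joint's range is limited). The gripper opens to 88 mm and grips with 3 to 60 N. Pads are 20 mm wide; open, the fingers measure 115 mm over their backs; the gripper's body (75 mm by 178 mm) begins 61 mm behind the grasp point.
Start: joints at [-1.31, 0.477, 0.022, 1.555, -0.011, 1.109, -0.083], TCP at [0.243, 0.63, 0.223] pointing down, gripper open.
Joint ranges: [-2.96, 2.96], [-0.34, 2.1], [-1.41, 1.46], [0.24, 2.44], [-1.37, 4.51], [0.17, 1.92], [-2.96, 2.96]. Speed limits (rad/s): [2.39, 2.39, 3.14, 3.14, 3.14, 3.14, 3.14].

INTERFACE

Orientations are given as a unit quaternion [w, x, y, z].
In Python, from cell import * gives the robot as it stands.
- The arm moves only by the shell command python3 -m crank 'ROWS'. ROWS is JSON, a list of rows, each a list of 5 numbers: the opening, from 0 (shut) to 1 (fully open), then the shift along the tool's x, y, z normalised to -1 to 1, where 1 is 10 cm, then the turn about the tool's z normalised to -1 to 1, where 1 is 60 degrees. A call has 1 to 12 rows; each row is the pose to reach, as a shift and turn from the pose commanded when the call began, along the tool's axes at that moment; what a row does not reach only later rows make up. A row lasts 1/8 s, in which the tool goes at most 62.5 mm and 10.7 degrees, less where a joint would pass 70% of its speed; a pose out of reach is approached as far as the arm can. A call with a number of a shift or a turn outside -1 to 1 is refused whole. A call with a gripper value outside its range is refused whole. The fingers move at their own pace and stop on an object; the grip force is fixed at half the most. Time passes only in rows, so rows that repeat a pose let the fingers close. It gives the time, the measured TCP pose, the force, the opening and the grip force at its end, in the units of the state.
- read_state(): the state, without advancing time (a new reading comes with each control period).
- grab_frame(name): name is "side" or "top" or "wrist"; returns the picture (420x560x3 uint8, red, green, blue); there is no depth.
- camera_info(name): a dict with "fx", "fy", "cx", "cy" (pixels), "camera_from_world" (4x4, takes a point from world to camera coordinates); the wrist camera has in their place "mount" (4x4, takes a point from camera to tool coordinates, whose origin is the TCP and whose axes are the flange's). Camera axes: x right, y down, z forward; pixel columns grow to the right and rows downward; lengths in m; the calibration is good to about 2 mm. A picture is of the moment at which its call begins: read the wrist's pose just before it. camera_info takes no time and is no camera call.
- hand_in(): hands the job in; it is judged then, once.
The state is a dict: "clock": time; "q": joint angles; "joint_velocities": joint speeds; "joint_torque": joint torques, N m; "eef_pos": TCP position; "tcp_rot": TCP orientation; "contact_force": force on the tool from outside, world axes, zero at the start; "torque": the same for the moment, N m; "grip_width": finger opening in m; "grasp_force": force on a finger pad.
Only numpy, scipy, OpenCV 4.12 (cv2) and the standard library are available. Lean on these libraries where they do the work, as an engineer would, in place of code of your own. Each camera call takes 0.05 s, during which the arm holds its last target. There are 200 camera calls.

TASK

The pH probe (red ring) is back in the flow cell after calibration, but its gland nut is still backed off. With the fingers, turn that nut clockwise until it stops finger-tight; then put the open-end spanner on its flats and tighten it on until its yellow paint mark lines up with the mark on the collar below, no further. Leave the other two glands and the bottles alone, and lay the spanner back flat on the bench.

Things in the scene. Friction and masses are not known exactly. Their poses are not given: they have to be found in the camera images.
- flow_cell: fixed sensor cell: clear block with white top plate on a steel foot, 80 mm (its x) by 222 mm (its y), top plate 112 mm above the bench, brass hose stubs reach 131 mm from its centre along +-y. Origin: centre of its underside, z up, -x faces the robot. Three glands stand in a row on top at y = -72, 0, +72 mm; which probe is where varies. A water bath with a clamp, 0.19 m tall, stands at y < 0.21 m
- ph_port: fixed gland of the pH probe: round dark collar, diameter 45 mm, 8 mm tall, on the cell's top plate; above it the hex nut; out of the nut a black probe head, diameter 17 mm, with a red ring, up to 59 mm above the origin. Origin: on the gland's axis at the top plate (world z = 110 mm), z up; its +x points at the yellow paint mark on the collar
- ph_nut_mid (a point): centre of the pH probe's captive hex nut, on the gland's vertical axis at half its height: 30 mm across flats, 34.6 mm across corners, 20 mm tall, underside 9.5 mm above the top plate when seated (up to 2 mm higher when backed off). z up; x is the outward normal of the flat with the yellow paint mark; the other flats follow every 60 degrees
- ph_nut (a joint): turning of the nut on its thread, rad: 0 = run down finger-tight (a stop), negative = backed off (starts between -3.1 and -1.4); grows as the nut turns clockwise seen from above. Turns with the drag of its O-ring, about 0.22 Nm: a grip of 20 to 30 N on two flats turns it
- ph_seal (a joint): how far the nut is tightened beyond finger-tight, rad, clockwise from above: 0 at the start, 0.6 when the paint marks are in line (x axes of ph_nut_mid and ph_port agree). Stiff, 0.6 Nm, more than such a grip gives; stays where it is left. Yaw of the nut's mark relative to ph_port = 0.6 - ph_nut - ph_seal, anticlockwise positive
- oxygen_port: fixed gland and probe with a blue ring, built like ph_port and already tight, its paint marks lined up; same origin and axes as ph_port; to be left alone
- salt_port: fixed gland and probe with a green ring, built like ph_port and already tight, its paint marks lined up; same origin and axes as ph_port; to be left alone
- oxygen_nut (a joint): turning of the blue-ringed gland's nut, rad, 0 = tight as found, grows clockwise seen from above, stiff (about 0.6 Nm)
- salt_nut (a joint): turning of the green-ringed gland's nut, rad, 0 = tight as found, grows clockwise seen from above, stiff (about 0.6 Nm)
- spanner: steel open-end spanner flat on the bench (z = -2 mm), 186 mm long, 11 mm thick, 0.2 kg. Origin: underside, jaw centre (on the nut's axis when fully on). +x points out of the mouth, z up. Jaw cheeks at y = +-15.8 mm, throat x = -18.5, parallel to x = +10, flared tips end at x = +16, head 52 mm wide. Handle: bar 16 mm wide from x = -52 to -170 mm; good grip x = -105; centre of mass near x = -64
- buffer_bottle_red: plastic buffer bottle, 38 mm in diameter, 86 mm tall, red cap and band; a bystander, loose; origin at the centre of its underside, z up
- buffer_bottle_yellow: plastic buffer bottle, 38 mm in diameter, 86 mm tall, yellow cap and band; a bystander, loose; origin at the centre of its underside, z up
- buffer_bottle_blue: plastic buffer bottle, 38 mm in diameter, 86 mm tall, blue cap and band; a bystander, loose; origin at the centre of its underside, z up

How it is judged:
By the outcome, as a careful person would: the job done as asked, in the order asked, and still so for the second after the job is handed in, with the robot touching nothing.
It also fails if it takes over 61 s, if anything falls off the work surface, if the arm or the gripper's body presses on something with over 40 N, if the wrist force passes 120 N, or if a joint passes its speed limit or range.

## Working session

There is one attempt and no reset: what is moved stays moved. The work goes in short steps, Python scripts to look and compute and a shell command to move; the robot and the scene stay as the last step left them, time stands still between calls to the robot, and variables do not carry over. Pictures are saved under pics/ and viewed, at most 10 in all, crops included, and the job is handed in when it is done.

```bash
mkdir -p pics; ls; python3 - <<'E'
from cell import *
import cv2,numpy as np
s=read_state();print(s)
for n in("side","top","wrist"):
    i=camera_info(n);print(n,{k:np.round(v,4).tolist() for k,v in i.items()})
for n in("side","top"):
    f=grab_frame(n);np.save(f"pics/{n}0.npy",f);cv2.imwrite(f"pics/{n}0.png",f[:,:,::-1])
E
```

```text
pics
{'clock': 0.0, 'q': array([-1.31009243,  0.47779953,  0.02234168,  1.55639304, -0.01153949,
        1.10932648, -0.08309282]), 'joint_velocities': array([-0.00026324,  0.00111154,  0.00117285,  0.00022836,  0.00151312,
        0.00038159,  0.00091839]), 'joint_torque': array([ 1.26693367e-04, -5.82847810e+01,  1.53475173e+00, -2.72613698e+01,
       -5.42814354e-02,  1.68968044e-02,  1.54099598e-04]), 'eef_pos': array([0.24312904, 0.62906406, 0.22170681]), 'tcp_rot': array([-1.16057582e-04,  1.83353647e-01,  9.83046607e-01, -8.91900856e-04]), 'contact_force': array([-0.53190748,  0.03223135,  0.18510401]), 'torque': array([ 0.00943164, -0.00376979,  0.0104406 ]), 'grasp_force': 0.0, 'grip_width': 0.08772957541612769}
side {'fx': 535.6357, 'fy': 535.6357, 'cx': 286.1386, 'cy': 203.0494, 'camera_from_world': [[-0.913, -0.408, -0.0039, 0.5774], [-0.2755, 0.6236, -0.7316, -0.0859], [0.3009, -0.6668, -0.6818, 1.1756], [0.0, 0.0, 0.0, 1.0]]}
top {'fx': 484.3816, 'fy': 484.3816, 'cx': 280.6586, 'cy': 210.3821, 'camera_from_world': [[-0.0154, -0.9999, 0.0015, 0.4254], [-0.998, 0.0153, -0.0616, 0.4389], [0.0616, -0.0024, -0.9981, 0.9147], [0.0, 0.0, 0.0, 1.0]]}
wrist {'fx': 364.4624, 'fy': 364.4624, 'cx': 279.2452, 'cy': 208.135, 'mount': [[-0.0001, -0.9592, -0.2826, 0.0774], [1.0, 0.0001, -0.0008, 0.0009], [0.0008, -0.2826, 0.9592, -0.1625], [0.0, 0.0, 0.0, 1.0]]}
```

View pics/top0.png

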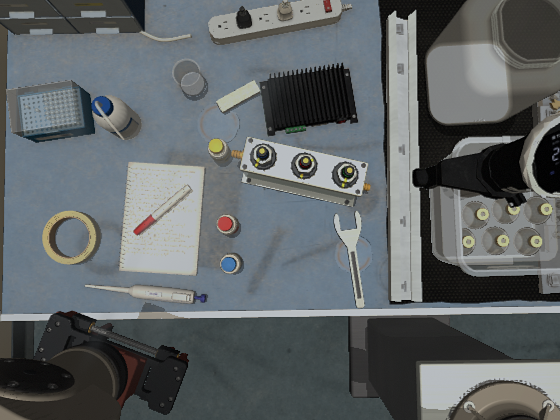

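View pics/side0.png

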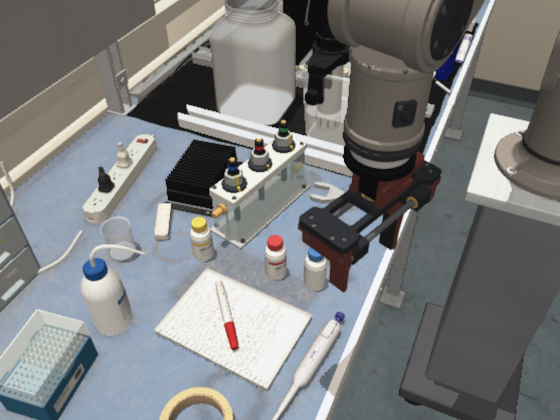

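The top view shows the cell with the blue gland at (263,155), red (pH) in the middle at (305,163) and green at (348,173). The spanner's mouth is near (348,225) and its handle end at (360,305). The side view confirms the red ring is in the middle, at (260,150).

```bash
cat > h.py <<'E'
import numpy as np,cv2
from cell import *
from scipy.spatial.transform import Rotation as R
def ray(n,uv,st=None):
    i=camera_info(n)
    d=np.array([(uv[0]-i['cx'])/i['fx'],(uv[1]-i['cy'])/i['fy'],1.])
    if n=='wrist':
        q=st['tcp_rot'];T=np.eye(4);T[:3,:3]=R.from_quat(np.r_[q[1:],q[0]]).as_matrix();T[:3,3]=st['eef_pos'];M=T@np.array(i['mount'])
    else: M=np.linalg.inv(np.array(i['camera_from_world']))
    return M[:3,3],M[:3,:3]@d
def onz(n,uv,z,st=None):
    o,d=ray(n,uv,st);return o+d*(z-o[2])/d[2]
def proj(n,p,st=None):
    i=camera_info(n)
    if n=='wrist':
        q=st['tcp_rot'];T=np.eye(4);T[:3,:3]=R.from_quat(np.r_[q[1:],q[0]]).as_matrix();T[:3,3]=st['eef_pos'];W=np.linalg.inv(T@np.array(i['mount']))
    else: W=np.array(i['camera_from_world'])
    c=W[:3,:3]@np.asarray(p)+W[:3,3];return np.array([i['fx']*c[0]/c[2]+i['cx'],i['fy']*c[1]/c[2]+i['cy']])
def blobs(m,a=3):
    n,l,s,c=cv2.connectedComponentsWithStats(m.astype(np.uint8));return [(s[k,4],c[k].round(1)) for k in range(1,n) if s[k,4]>=a]
def tool(st):
    q=st['tcp_rot'];return R.from_quat(np.r_[q[1:],q[0]]).as_matrix()
E
python3 - <<'E'
from h import *
t=np.load('pics/top0.npy');s=np.load('pics/side0.npy')
c1=cv2.resize(t[130:210,230:390],None,fx=5,fy=5,interpolation=cv2.INTER_CUBIC)
c2=cv2.resize(s[110:200,210:310][:, :],None,fx=4,fy=4,interpolation=cv2.INTER_CUBIC)[:200] if 0 else cv2.resize(t[200:310,320:400],None,fx=1.8,fy=1.8)
cv2.imwrite('pics/c1.png',c1[:,:,::-1])
hsv=cv2.cvtColor(t,cv2.COLOR_RGB2HSV)
m=(hsv[...,0]>20)&(hsv[...,0]<36)&(hsv[...,1]>130)&(hsv[...,2]>110)
mm=m.copy();mm[:130]=0;mm[210:]=0;mm[:,:230]=0;mm[:,390:]=0
print('yellow',blobs(mm,2))
# spanner : bright low saturation
g=(hsv[...,2]>150)&(hsv[...,1]<60);g[:205]=0;g[312:]=0;g[:,:325]=0;g[:,378:]=0
n,l,st,c=cv2.connectedComponentsWithStats(g.astype(np.uint8));k=1+st[1:,4].argmax();ys,xs=np.nonzero(l==k);print(st[k])
P=np.array([onz('top',(x,y),0.007)[:2] for x,y in zip(xs,ys)])
h=P[P[:,0]<P[:,0].min()+0.11]
ce=P.mean(0);vx,vy,x0,y0=cv2.fitLine(h.astype(np.float32),cv2.DIST_L2,0,.01,.01).ravel()
d=np.array([vx,vy])*np.sign(vx);a=(P-[x0,y0])@d;b=(P-[x0,y0])@[-d[1],d[0]]
print('spanner yaw',np.degrees(np.arctan2(d[1],d[0])),'ends',np.array([x0,y0])+d*a.min(),np.array([x0,y0])+d*a.max(),'len',np.ptp(a),'w',b.min(),b.max())
print('gripcentre from rear', np.array([x0,y0])+d*(a.min()+.065))
# plate: white
for nm,uv in (('blue',(263,155)),('red',(305,163)),('green',(348,173))): print(nm,onz('top',uv,.165))
E
```

```text
yellow [(np.int32(7), array([261.4, 149.9])), (np.int32(8), array([257.5, 159.5])), (np.int32(17), array([305.4, 160.1])), (np.int32(4), array([311.5, 159.5])), (np.int32(9), array([256.1, 164.3])), (np.int32(17), array([349.1, 169.9])), (np.int32(9), array([301.1, 175.3])), (np.int32(8), array([345.2, 179.9])), (np.int32(8), array([342.8, 184.6]))]
[334 211  31  97 738]
spanner yaw 6.6524663 ends [0.25858851 0.26970253] [0.44030889 0.29089694] len 0.18295216770070943 w -0.023682863952270164 0.02733396945941597
gripcentre from rear [0.32315088 0.27723256]
blue [0.52595878 0.44611677 0.165     ]
red [0.51192453 0.37861321 0.165     ]
green [0.49464988 0.30969813 0.165     ]
```

View pics/c1.png

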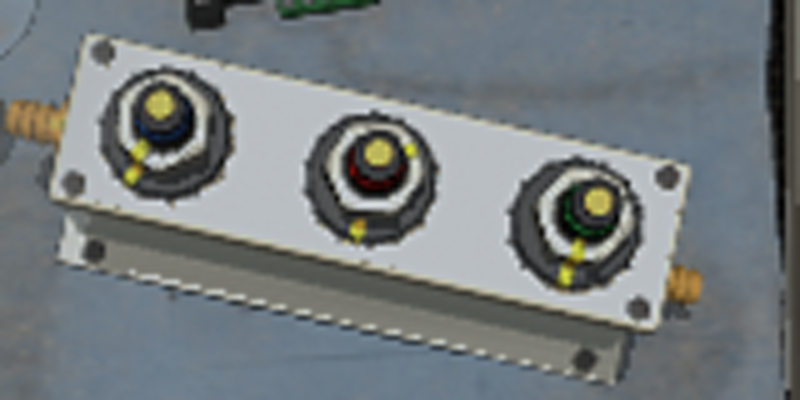

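The crop shows the collar mark at full-image (301,175), the nut mark at (311,160), and yellow caps on the probe tops. The plate screws centre on (304.2,166.0).

```bash
python3 - <<'E'
from h import *
f=lambda x,y:(230+(x-2)/5,130+(y-2)/5)
sc=[onz('top',f(*p),.112)[:2] for p in((103,52),(75,183),(639,308),(667,177))]
c=np.mean(sc,0);print('cell',c,[np.linalg.norm(sc[i]-sc[i-3]) for i in range(4)])
r=(sc[0]+sc[1]-sc[2]-sc[3]);cy=np.degrees(np.arctan2(r[1],r[0]))-90;print('cell yaw',cy)
yw=lambda v:np.degrees(np.arctan2(v[1],v[0]))
u=np.array([np.cos(np.radians(cy+90)),np.sin(np.radians(cy+90))])
for nm,k,col,nut in(('blue',.072,(256.1,164.3),(257.5,159.5)),('red',0,(301.1,175.3),(311.5,159.5)),('green',-.072,(342.8,184.6),(345.2,179.9))):
    a=c+k*u
    vc=onz('top',col,.118)[:2]-a;vn=onz('top',nut,.141)[:2]-a
    print(nm,a,'collar',yw(vc),np.linalg.norm(vc),'nut',yw(vn),np.linalg.norm(vn),(yw(vn)-yw(vc))%360)
st=read_state();T=tool(st);print('tool y yaw',yw(T[:,1]),'x',yw(T[:,0]))
d=np.r_[c,.22]-st['eef_pos'];print('to nut',T.T@d)
E
```

```text
cell [0.51598123 0.37799775] [np.float64(0.04655512283814867), np.float64(0.19849011825251967), np.float64(0.0464169948917891), np.float64(0.1991622718013435)]
cell yaw -13.467726804101545
blue [0.53274985 0.44801784] collar 140.8563213951114 0.018423610209490845 nut 140.7288071966981 0.012827559679321948 359.8724858015867
red [0.51598123 0.37799775] collar 163.85415010554928 0.018328770801632397 nut -64.74621066333827 0.01283481091774682 131.39963923111245
green [0.4992126  0.30797766] collar 166.427021106264 0.01838760939926955 nut 165.89430737142365 0.013104556553143661 359.46728626515966
tool y yaw 68.87049676034545 x 158.8705089204254
to nut [-0.34499466 -0.13588115  0.00207117]
```

```bash
python3 -m crank '[[0.55,-0.5,-0.2,0,0],[0.55,-1,-0.4,0,0],[0.55,-1,-0.4,0,0]]'; python3 -m crank '[[0.55,-0.5,-0.2,0,0],[0.55,-1,-0.4,0,0],[0.55,-1,-0.4,0,0]]'; python3 -m crank '[[0.55,-0.5,-0.2,0,0],[0.55,-1,-0.4,0,0],[0.55,-1,-0.4,0,0]]'; python3 -m crank '[[0.55,-0.4,-0.15,0,0.1],[0.55,-0.4,-0.15,0,0.227],[0.55,-0.4,-0.15,0,0.227]]'
cat > w.py <<'E'
import sys
from h import *
s=read_state();f=grab_frame('wrist');cv2.imwrite(f'pics/{sys.argv[1]}.png',f[:,:,::-1]);np.savez(f'pics/{sys.argv[1]}.npz',f=f,p=s['eef_pos'],r=s['tcp_rot'])
T=tool(s);print(s['clock'],s['eef_pos'],'yyaw',np.degrees(np.arctan2(T[1,1],T[0,1])),'q',s['q'].round(2))
E
python3 w.py w1; python3 - <<'E'
from h import *
s=read_state();T=tool(s);print(T.T@(np.array([.516,.378,.22])-s['eef_pos']))
E
```

```text
clock: 0.48
eef_pos: [0.3274, 0.552, 0.2225]
tcp_rot: [0.001, 0.188, 0.982, -0.001]
contact_force: [-0.3, 0.9, 0.9]
grip_width: 0.0613
grasp_force: 0.0
clock: 0.85
eef_pos: [0.405, 0.4791, 0.2225]
tcp_rot: [0.001, 0.187, 0.982, -0.001]
contact_force: [-0.6, 0.7, 0.7]
grip_width: 0.0482
grasp_force: 0.0
clock: 1.23
eef_pos: [0.4829, 0.4063, 0.2225]
tcp_rot: [0.001, 0.187, 0.982, -0.001]
contact_force: [-0.7, -0.2, 0.5]
grip_width: 0.0481
grasp_force: 0.0
clock: 1.6
eef_pos: [0.5103, 0.3831, 0.2223]
tcp_rot: [-0.001, 0.297, 0.955, 0.0]
contact_force: [0.3, 0.6, 0.2]
grip_width: 0.0484
grasp_force: 0.0
1.6 [0.51027582 0.38308307 0.22226369] yyaw 55.44135082842524 q [-0.86  0.42  0.17  1.66 -0.08  1.07  0.29]
[-0.00782792 -0.00099103  0.00230057]
```

View pics/w1.png

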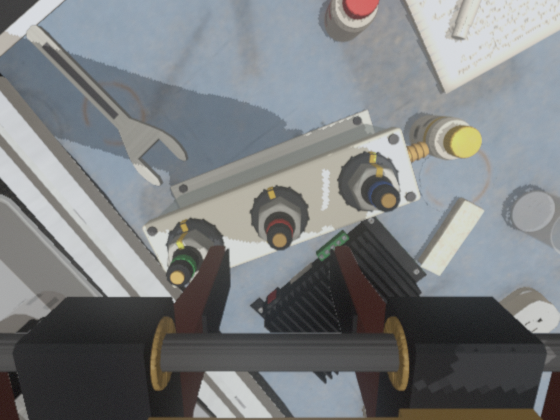

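The wrist view shows the pH gland with its collar centred near (279,212), the spanner mouth near (155,160), and the green and blue glands to either side.

```bash
python3 - <<'E'
from h import *
d=np.load('pics/w1.npz');st=dict(eef_pos=d['p'],tcp_rot=d['r']);f=d['f']
print('collar proj',proj('wrist',[.516,.378,.118],st),'head top',proj('wrist',[.516,.378,.169],st))
hsv=cv2.cvtColor(f,cv2.COLOR_RGB2HSV)
m=(hsv[...,0]>12)&(hsv[...,0]<32)&(hsv[...,1]>110)&(hsv[...,2]>110);m[300:]=0
for a,c in blobs(m,6): print(a,c)
# head cap centre
for a,c in blobs(m,6):
    if abs(c[0]-279)<15 and c[1]>225: print('cap',onz('wrist',c,.169,st))
# red dark ring of collar
g=cv2.cvtColor(f,cv2.COLOR_RGB2GRAY)[170:270,230:330]
cv2.imwrite('pics/w1c.png',cv2.resize(f[170:270,230:330],None,fx=5,fy=5)[:,:,::-1])
h=hsv[:200,20:200];m=(h[...,2]>130)&(h[...,1]<45)
s=read_state();T=tool(s);print(s['eef_pos'],T.T@(np.array([.516,.378,.22])-s['eef_pos']))
E
```

```text
collar proj [277.14101275 216.50863268] head top [276.62162226 240.93661684]
141 [460.1 135.7]
168 [470.7 147.6]
7 [462.1 145.3]
39 [372.1 158.6]
46 [378.9 170.9]
6 [269.8 188.3]
43 [271.2 194.1]
40 [183.9 227.3]
51 [180.2 241.9]
[0.51010633 0.38324217 0.22230986] [-0.00782792 -0.00099103  0.00230057]
```

View pics/w1c.png

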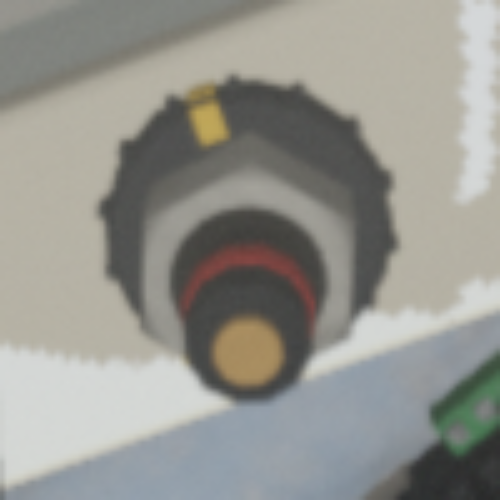

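The crop shows two nut flats square to the finger line and the nut centred on the tool to about 1 mm. I'll descend and grip.

```bash
python3 -m crank '[[0.55,-0.07,0.005,0,0],[0.55,-0.07,0.005,0.3,0],[0.55,-0.07,0.005,0.65,0],[0.55,-0.07,0.005,0.98,0],[0.55,-0.07,0.005,0.98,0],[0.25,-0.07,0.005,0.98,0],[0.25,-0.07,0.005,0.98,0],[0.25,-0.07,0.005,0.98,0],[0.25,-0.07,0.005,0.98,0]]'
python3 -c "
from h import *
s=read_state();print(s['eef_pos'],s['contact_force'],s['torque'],s['grip_width'],s['grasp_force'])"
```

```text
clock: 2.78
eef_pos: [0.5183, 0.3777, 0.1263]
tcp_rot: [0.0, 0.299, 0.954, 0.001]
contact_force: [-1.6, -1.9, 6.6]
grip_width: 0.0298
grasp_force: 30.0
[0.51831435 0.3776502  0.1263447 ] [-1.58418672 -1.93281039  6.56896163] [-0.50057035  0.58556109 -0.13105205] 0.029807012225555513 29.986362476495287
```

```bash
python3 -m crank '[[0.45,0,0,0,0],[0.45,0.023,0,0.01,0],[0.45,0.023,0,0.01,0]]'; python3 -m crank '[[0.25,0,0,0,0],[0.25,0,0,0,0],[0.25,0,0,0,0]]';python3 -c "
from h import *
s=read_state();print(s['eef_pos'],s['contact_force'],s['torque'],s['grip_width'],s['grasp_force'])"
```

```text
clock: 3.15
eef_pos: [0.5156, 0.3792, 0.1235]
tcp_rot: [-0.0, 0.298, 0.954, 0.0]
contact_force: [-0.5, -0.1, -0.3]
grip_width: 0.0393
grasp_force: 0.0
clock: 3.52
eef_pos: [0.516, 0.379, 0.1236]
tcp_rot: [-0.0, 0.299, 0.954, 0.0]
contact_force: [-0.1, 0.8, -1.0]
grip_width: 0.0296
grasp_force: 30.0
[0.51600926 0.379041   0.12360677] [-0.10530387  0.75966538 -1.00040583] [ 0.17157737 -0.09029717 -0.05009215] 0.029553648101858527 29.997792653739452
```

Clean grip, centred. Now I'll turn clockwise about 97° to the stop.

```bash
python3 -m crank '[[0.25,0,0,0,0.16],[0.25,0,0,0,0.32],[0.25,0,0,0,0.48],[0.25,0,0,0.005,0.64],[0.25,0,0,0.005,0.8],[0.25,0,0,0.005,0.9],[0.25,0,0,0.005,0.9]]';P='
from h import *
s=read_state();T=tool(s);print(s["eef_pos"],s["contact_force"],s["torque"],"yyaw",np.degrees(np.arctan2(T[1,1],T[0,1])))'; python3 -c "$P"; python3 -m crank '[[0.25,0,0,0,0.14],[0.25,0,0,0.005,0.28],[0.25,0,0,0.005,0.42],[0.25,0,0,0.005,0.56],[0.25,0,0,0.005,0.64],[0.25,0,0,0.005,0.64]]'; python3 -c "$P"
```

```text
clock: 4.4
eef_pos: [0.5163, 0.3792, 0.1231]
tcp_rot: [0.0, 0.699, 0.715, 0.0]
contact_force: [2.4, 1.8, -3.3]
grip_width: 0.0296
grasp_force: 30.0
[0.51631995 0.37918998 0.1230555 ] [ 2.41533683  1.837667   -3.30101116] [ 0.32041652 -0.49393266 -0.10703628] yyaw 1.3176587837246139
clock: 5.15
eef_pos: [0.5165, 0.3791, 0.1227]
tcp_rot: [0.0, 0.895, 0.446, 0.001]
contact_force: [3.5, 2.3, -2.7]
grip_width: 0.0298
grasp_force: 30.0
[0.51651378 0.37913731 0.12265714] [ 3.51823082  2.30498637 -2.71702024] [ 0.3989478  -0.79166807 -0.02871597] yyaw -36.995135221745066
```

```bash
P='
from h import *
s=read_state();T=tool(s);print(s["contact_force"],s["torque"],"yyaw",np.degrees(np.arctan2(T[1,1],T[0,1])),s["grip_width"])'; python3 -m crank '[[0.25,0,0,0,0.05],[0.25,0,0,0,0.05],[0.25,0,0,0,0.05]]'; python3 -c "$P";python3 -m crank '[[0.25,0,0,0,0.05],[0.25,0,0,0,0.05],[0.25,0,0,0,0.05]]'; python3 -c "$P"; python3 -m crank '[[0.25,0,0,0,0.05],[0.25,0,0,0,0.05],[0.25,0,0,0,0.05]]'; python3 -c "$P"; python3 -m crank '[[0.25,0,0,0,0.05],[0.25,0,0,0,0.05],[0.25,0,0,0,0.05]]'; python3 -c "$P"
```

```text
clock: 5.52
eef_pos: [0.5165, 0.3791, 0.1227]
tcp_rot: [-0.0, 0.906, 0.423, 0.001]
contact_force: [5.9, 2.3, -5.1]
grip_width: 0.0297
grasp_force: 30.0
[ 5.88115389  2.28174321 -5.05144978] [ 0.49834797 -0.97708613  0.14106334] yyaw -39.97328524544298 0.029723714249830686
clock: 5.9
eef_pos: [0.5165, 0.379, 0.1226]
tcp_rot: [0.0, 0.917, 0.399, 0.001]
contact_force: [5.2, 2.4, -5.2]
grip_width: 0.0298
grasp_force: 30.0
[ 5.1845524   2.43177081 -5.1915386 ] [ 0.42209626 -0.98512647  0.43978644] yyaw -42.9113295711059 0.029827334266308618
clock: 6.28
eef_pos: [0.5165, 0.379, 0.1226]
tcp_rot: [0.0, 0.927, 0.375, 0.001]
contact_force: [5.0, 1.6, -5.8]
grip_width: 0.0296
grasp_force: 30.0
[ 5.00973098  1.63692949 -5.79747862] [ 0.41882606 -1.01942888  0.49897224] yyaw -45.91459185127857 0.029642593059662395
clock: 6.65
eef_pos: [0.5165, 0.379, 0.1226]
tcp_rot: [0.0, 0.936, 0.351, 0.001]
contact_force: [5.4, 1.5, -4.9]
grip_width: 0.0299
grasp_force: 30.0
[ 5.41055559  1.45153771 -4.88516614] [ 0.40313014 -1.06451829  0.51139882] yyaw -48.91620040280596 0.02989929430797593
```

The moment levelled off at about 0.5 Nm, so the nut is at its stop and the grip is slipping. I'll release, rise and look.

```bash
python3 -m crank '[[0.55,0,0,0,0],[0.55,0,0,0,0],[0.55,0,0,-0.3,0],[0.55,0,0,-0.8,0],[0.55,0,0,-1,0],[0.55,0,0,-1,0]]'; python3 -m crank '[[0.55,0,0,0,-0.17],[0.55,0,0,0,-0.34],[0.55,0,0,0,-0.51],[0.55,0,0,0,-0.68],[0.55,0,0,0,-0.85],[0.55,0,0,0,-1],[0.55,0,0,0,-1]]';  python3 -m crank '[[0.55,0,0,0,-0.17],[0.55,0,0,0,-0.34],[0.55,0,0,0,-0.51],[0.55,0,0,0,-0.68],[0.55,0,0,0,-0.85],[0.55,0,0,0,-1],[0.55,0,0,0,-1],[0.55,0,0,0,-1]]'; python3 w.py w2;python3 - <<'E'
from h import *
d=np.load('pics/w2.npz');f=d['f'];st=dict(eef_pos=d['p'],tcp_rot=d['r'])
c=proj('wrist',[.516,.379,.118],st);print(c);
u,v=np.clip(c.astype(int),60,[500,360]);A=cv2.resize(f[v-60:v+60,u-60:u+60],(480,480),interpolation=cv2.INTER_CUBIC)
cv2.imwrite('pics/w2c.png',A[:,:,::-1]);print(u,v)
s=read_state();T=tool(s);print(T.T@(np.array([.338,.279,.22])-s['eef_pos']))
E
```

```text
clock: 7.4
eef_pos: [0.5163, 0.3792, 0.2237]
tcp_rot: [-0.001, 0.937, 0.349, 0.001]
contact_force: [-0.2, 0.7, 0.4]
grip_width: 0.0481
grasp_force: 0.0
clock: 8.28
eef_pos: [0.5149, 0.3783, 0.2206]
tcp_rot: [-0.001, 0.638, 0.77, -0.002]
contact_force: [0.5, -0.5, -0.2]
grip_width: 0.0485
grasp_force: 0.0
clock: 9.28
eef_pos: [0.5157, 0.3787, 0.222]
tcp_rot: [-0.0, 0.169, 0.986, -0.0]
contact_force: [0.2, 0.2, -1.0]
grip_width: 0.0484
grasp_force: 0.0
9.275 [0.51565547 0.37869951 0.22197483] yyaw 70.59701682970613 q [-0.88  0.42  0.2   1.66 -0.09  1.07  0.58]
[278.99517114 207.09299751]
278 207
[ 0.13461632 -0.15303762  0.0023034 ]
```

View pics/w2c.png

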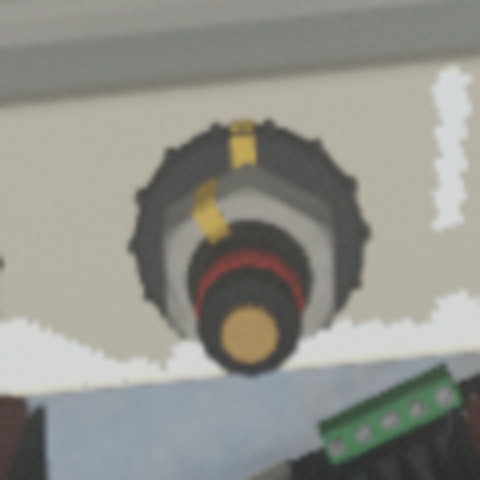

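The nut mark at crop (210,212) now sits about 35° anticlockwise of the collar mark at (243,148), which matches finger-tight. Next, the spanner.

```bash
python3 -m crank '[[0.55,0.4,-0.4,0,0],[0.55,0.7,-0.77,0,0],[0.55,0.7,-0.77,0,0]]'; python3 -m crank '[[0.55,0.33,-0.38,0,-0.15],[0.55,0.65,-0.76,0,-0.3],[0.55,0.65,-0.76,0.4,-0.434],[0.55,0.65,-0.76,0.6,-0.434],[0.55,0.65,-0.76,0.6,-0.434],[0.55,0.65,-0.76,0.6,-0.434]]'; python3 w.py w3; python3 - <<'E'
from h import *
d=np.load('pics/w2.npz');st=dict(eef_pos=d['p'],tcp_rot=d['r'])
yw=lambda v:np.degrees(np.arctan2(v[1],v[0]))
cc=onz('wrist',(218+243/4,147+148/4),.118,st)[:2];nn=onz('wrist',(218+210/4,147+212/4),.1395,st)[:2]
for a in ([.516,.378],[.516,.379],[.517,.379]):print('collar',yw(cc-a),np.linalg.norm(cc-a),'nut',yw(nn-a),np.linalg.norm(nn-a))
E
```

```text
clock: 9.7
eef_pos: [0.4219, 0.3275, 0.2224]
tcp_rot: [-0.001, 0.167, 0.986, -0.001]
contact_force: [1.1, 0.2, -0.1]
grip_width: 0.048
grasp_force: 0.0
clock: 10.45
eef_pos: [0.3392, 0.2795, 0.1634]
tcp_rot: [0.0, -0.059, 0.998, 0.0]
contact_force: [0.4, 0.8, -0.3]
grip_width: 0.0483
grasp_force: 0.0
10.45 [0.33920772 0.27946307 0.16342241] yyaw 96.818675155649 q [-0.93  0.16  0.11  2.16 -0.02  0.82  0.88]
collar 158.65513084210212 0.01804054601958591 nut -175.50755739965285 0.0125080140986269
collar 161.67134768361385 0.017701086918770682 nut -170.97877967864176 0.012625761844156374
collar 162.63733123119542 0.018653006214603626 nut -171.6386883691479 0.013614295168943089
```

View pics/w3.png

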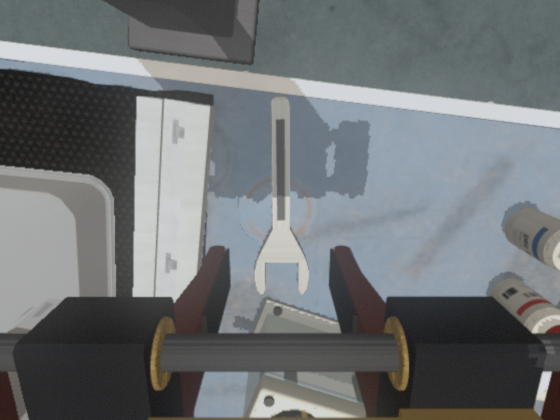

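The wrist view shows the spanner's rear end at (281,97) and its mouth tips at (262,292) and (303,291), with the rail at left low. I'll measure it, and check the nut in the top view.

```bash
python3 - <<'E'
from h import *
yw=lambda v:np.degrees(np.arctan2(v[1],v[0]))
d=np.load('pics/w3.npz');f=d['f'];st=dict(eef_pos=d['p'],tcp_rot=d['r'])
hsv=cv2.cvtColor(f,cv2.COLOR_RGB2HSV)
# handle edges per row, bright band near col 280
pts=[];
for v in range(110,221,5):
    row=hsv[v,255:306];m=(row[:,1]<60); xs=np.nonzero(m)[0]
    if len(xs)>5: pts.append((255+(xs.min()+xs.max())/2,v,np.ptp(xs)))
print([tuple(np.round(p,1)) for p in pts][::4])
P=np.array([onz('wrist',p[:2],.009,st)[:2] for p in pts])
l=cv2.fitLine(P.astype(np.float32),cv2.DIST_HUBER,0,.001,.001).ravel();dd=l[:2]*np.sign(l[0]);print('yaw',yw(dd))
rear=onz('wrist',(280.5,97),.009,st)[:2];tip=onz('wrist',(282.5,293),.009,st)[:2];print(rear,tip,np.linalg.norm(tip-rear))
a=rear+(.0165+.0)*0
for gx in(-105,-95,-90): 
    g=rear+(tip-rear)*((170+gx)/186.);T=tool(st);print(gx,g,np.linalg.norm(g),T.T@(np.r_[g,.001]-st['eef_pos']))
t=grab_frame('top');np.save('pics/top1.npy',t);hsv=cv2.cvtColor(t,cv2.COLOR_RGB2HSV)
m=(hsv[...,0]>20)&(hsv[...,0]<36)&(hsv[...,1]>130)&(hsv[...,2]>110)
m[:150]=0;m[200:]=0;m[:,290:]=m[:,290:];m[:,:285]=0;m[:,330:]=0
for a,c in blobs(m,2):
    z=.118 if c[1]>172 else .141
    v=onz('top',c,z)[:2]-[.516,.378];print(a,c,yw(v),np.linalg.norm(v))
E
```

```text
[(np.float64(280.0), np.float64(110.0), np.float64(50.0)), (np.float64(280.0), np.float64(130.0), np.float64(50.0)), (np.float64(280.0), np.float64(150.0), np.float64(50.0)), (np.float64(280.0), np.float64(170.0), np.float64(50.0)), (np.float64(280.0), np.float64(190.0), np.float64(50.0)), (np.float64(280.0), np.float64(210.0), np.float64(50.0))]
yaw 6.843841
[0.25961858 0.27162572] [0.4405538 0.2953733] 0.18248698961236587
-105 [0.32284863 0.27992461] 0.42730437234130075 [0.01635673 0.00225932 0.16240759]
-95 [0.33257633 0.28120136] 0.4355240780256273 [0.00654625 0.0023721  0.16241784]
-90 [0.33744018 0.28183974] 0.43965840624348274 [0.00164101 0.00242849 0.16242297]
17 [305.4 160.1] -17.49986908484766 0.004828788940195788
8 [306.2 170.1] -168.51385778592925 0.012399480399814563
8 [301.1 175.5] 164.15153553513113 0.0186780640151508
```

```bash
python3 -m crank '[[0.5,0.065,0.015,0.3,0],[0.5,0.065,0.015,0.6,0],[0.5,0.065,0.015,0.8,0],[0.5,0.065,0.015,0.8,0]]';python3 -m crank '[[0.5,0,0,0.4,0],[0.5,0,0,0.7,0],[0.5,0,0,0.81,0],[0.5,0,0,0.81,0],[0.5,0,0,0.81,0]]'; python3 -c "
from h import *
s=read_state();print(s['eef_pos'],s['contact_force'])"
```

```text
clock: 11.05
eef_pos: [0.3314, 0.2791, 0.0823]
tcp_rot: [-0.001, -0.06, 0.998, -0.001]
contact_force: [0.1, 0.7, 0.0]
grip_width: 0.0439
grasp_force: 0.0
clock: 11.68
eef_pos: [0.3324, 0.2801, 0.0028]
tcp_rot: [0.001, -0.06, 0.998, 0.001]
contact_force: [0.0, 0.1, 1.0]
grip_width: 0.0441
grasp_force: 0.0
[0.33235997 0.28008127 0.00280204] [0.01071162 0.13795137 0.95233574]
```

Close and lift.

```bash
python3 -m crank '[[0.5,0,0,0.025,0],[0.05,0,0,0.025,0],[0.05,0,0,0.025,0],[0.05,0,0,0.025,0],[0.05,0,0,0.025,0],[0.05,0,0,0.025,0],[0.05,0,0,-0.2,0],[0.05,0,0,-0.6,0],[0.05,0,0,-1,0],[0.05,0,0,-1,0]]'; python3 -m crank '[[0.05,0,0,-0.3,0],[0.05,0,0,-0.7,0],[0.05,0,0,-0.7,0],[0.05,0,0,-0.7,0]]';python3 w.py w4; python3 -c "
from h import *
s=grab_frame('side');cv2.imwrite('pics/s4.png',s[:,:,::-1])"
```

```text
clock: 12.92
eef_pos: [0.3328, 0.2806, 0.1037]
tcp_rot: [0.002, -0.06, 0.998, 0.002]
contact_force: [1.1, 0.7, -1.9]
grip_width: 0.0161
grasp_force: 30.0
clock: 13.42
eef_pos: [0.3308, 0.2786, 0.17]
tcp_rot: [-0.001, -0.06, 0.998, -0.001]
contact_force: [0.0, -0.1, -1.9]
grip_width: 0.0159
grasp_force: 30.0
13.425 [0.33079851 0.27855186 0.17001951] yyaw 96.89375229387987 q [-0.95  0.14  0.12  2.17 -0.02  0.83  0.87]
```

View pics/w4.png

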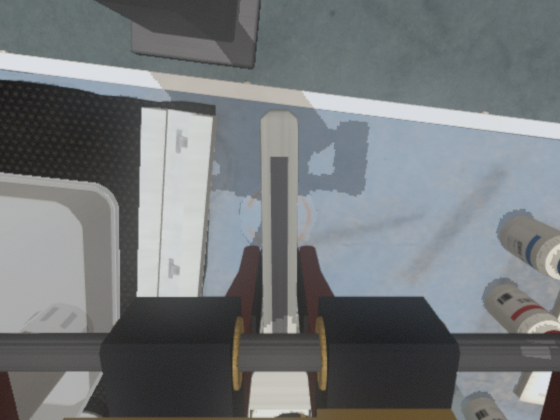

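The spanner is held straight and square, with its handle along column 280 and its rear end at row 112. I'll compute the move to the pre-insert pose.

```bash
cat > go.py <<'E'
import sys
from h import *
L=float(sys.argv[1]);back=float(sys.argv[2]);yaw=float(sys.argv[3]);z=float(sys.argv[4])
s=read_state();T=tool(s);yy=np.degrees(np.arctan2(T[1,1],T[0,1]))
a=np.radians(yaw);g=np.array([.5162,.3788])-(L+back)*np.array([np.cos(a),np.sin(a)])
print('pos',s['eef_pos'],'yyaw',yy,'F',s['contact_force'],'tq',s['torque'])
print('goal',g,'shift/0.1',(T.T@(np.r_[g,z]-s['eef_pos'])*10).round(3),'turn/60',-(yaw+90-yy)/60)
E
python3 - <<'E'
from h import *
d=np.load('pics/w4.npz');st=dict(eef_pos=d['p'],tcp_rot=d['r'])
T=tool(st)
for uv in((279.5,112),(279.5,300)):print(T.T@(onz('wrist',uv,d['p'][2]+.0085,st)-d['p']))
E
python3 go.py .095 .045 -18.7 .1275
```

```text
[ 0.072634    0.00074701 -0.00836423]
[-0.01384243  0.00075112 -0.00852738]
pos [0.33066021 0.27837414 0.16985195] yyaw 96.89640534205392 F [ 0.14442718  0.51109807 -1.64474176] tq [0.02037644 0.07432719 0.02477787]
goal [0.38359056 0.42368582] shift/0.1 [-0.701  1.38   0.418] turn/60 0.4266067557008988
```

```bash
python3 -m crank '[[0.05,-0.2,0.4,0,0],[0.05,-0.35,0.7,0,0],[0.05,-0.35,0.7,0,0]]';python3 -m crank '[[0.05,-0.2,0.4,0,0],[0.05,-0.35,0.7,0,0],[0.05,-0.35,0.7,0,0.15],[0.05,-0.35,0.7,0,0.3],[0.05,-0.35,0.7,0,0.42],[0.05,-0.35,0.7,0,0.42],[0.05,-0.35,0.7,0,0.42]]'; python3 go.py .0965 .045 -18.7 .1275
```

```text
clock: 13.9
eef_pos: [0.3578, 0.3549, 0.1701]
tcp_rot: [-0.001, -0.061, 0.998, -0.0]
contact_force: [-0.5, 0.7, -1.0]
grip_width: 0.0156
grasp_force: 30.0
clock: 14.78
eef_pos: [0.384, 0.426, 0.171]
tcp_rot: [-0.0, 0.158, 0.987, -0.001]
contact_force: [0.3, 0.1, -2.4]
grip_width: 0.0155
grasp_force: 30.0
pos [0.3840019  0.42599677 0.17101746] yyaw 71.813196899607 F [ 0.29832118  0.07067253 -2.43705517] tq [ 0.02788041 -0.01471637 -0.02660849]
goal [0.38216975 0.42416674] shift/0.1 [ 0.012 -0.023  0.435] turn/60 0.008553281660116596
```

Lower, then check the jaw in the top and side views.

```bash
python3 -m crank '[[0.05,0.01,-0.02,0.2,0.01],[0.05,0.01,-0.02,0.43,0.01],[0.05,0.01,-0.02,0.43,0.01],[0.05,0.01,-0.02,0.43,0.01]]'; python3 go.py .0965 .045 -18.7 .1275; python3 - <<'E'
from h import *
t=grab_frame('top');s=grab_frame('side')
a=cv2.resize(t[125:225,230:330],(400,400),interpolation=cv2.INTER_CUBIC)
b=cv2.resize(s[110:210,200:300],(400,400),interpolation=cv2.INTER_CUBIC)
cv2.imwrite('pics/ts5.png',np.hstack([a,b])[:,:,::-1])
E
```

```text
clock: 15.28
eef_pos: [0.3831, 0.4253, 0.1293]
tcp_rot: [0.0, 0.164, 0.986, 0.0]
contact_force: [-0.2, -0.9, -2.6]
grip_width: 0.0152
grasp_force: 30.0
pos [0.38308718 0.42532214 0.12928754] yyaw 71.11517422682866 F [-0.23189038 -0.91722639 -2.63978314] tq [ 0.00855792  0.05666991 -0.04777158]
goal [0.38216975 0.42416674] shift/0.1 [ 0.005 -0.014  0.018] turn/60 -0.003080429552855672
```

View pics/ts5.png

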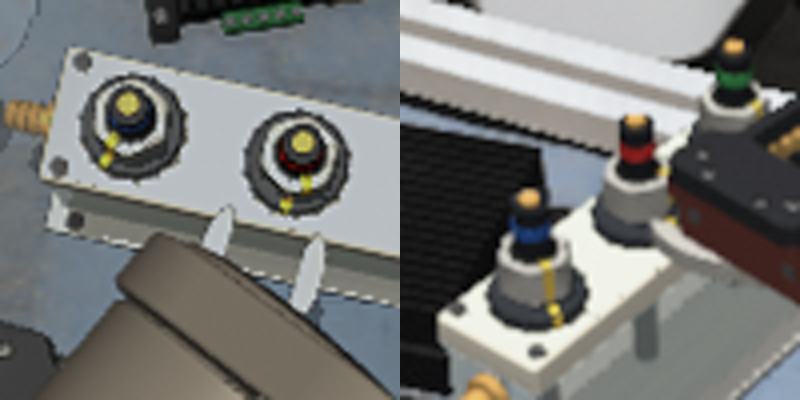

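The crop shows the mouth tips at (228,210) and (319,239), straddling the line towards the pH nut. I'll check the centring numerically.

```bash
python3 - <<'E'
from h import *
A=onz('top',(230+228/4,125+210/4),.136)[:2];B=onz('top',(230+319/4,125+239/4),.136)[:2]
v=A-B;yaw=np.degrees(np.arctan2(v[1],v[0]))-90;m=(A+B)/2;n=np.array([.5160,.378]);d=n-m
a=np.radians(-18.7);u=np.array([np.cos(a),np.sin(a)]);w=np.array([-u[1],u[0]])
print('yaw',yaw,'tip sep',np.linalg.norm(v),'nut ahead',d@u,'left',d@w)
E
python3 go.py .0965 0 -18.7 .1275
```

```text
yaw -18.65533566778757 tip sep 0.03982250782699677 nut ahead 0.031588057043018855 left -0.0005542390830160296
pos [0.38325132 0.42561064 0.12967487] yyaw 71.10228270484426 F [ 0.50647758 -0.34076324 -0.92517309] tq [-0.01144931  0.10163461  0.02495211]
goal [0.42479421 0.40973915] shift/0.1 [-0.444 -0.016  0.022] turn/60 -0.003295288252595678
```

```bash
python3 -m crank '[[0.05,0,-0.01,0.02,0],[0.05,-0.15,-0.01,0.02,0],[0.05,-0.25,-0.01,0.02,0],[0.05,-0.33,-0.01,0.02,0],[0.05,-0.33,-0.01,0.02,0]]';python3 go.py .0965 0 -18.7 .1275;python3 -m crank '[[0.05,-0.06,0,0,0],[0.05,-0.12,0,0,0],[0.05,-0.12,0,0,0],[0.05,-0.12,0,0,0]]';python3 go.py .0965 0 -18.7 .1275
```

```text
clock: 16.0
eef_pos: [0.4146, 0.4129, 0.1266]
tcp_rot: [0.0, 0.165, 0.986, -0.0]
contact_force: [-0.0, 0.2, -1.8]
grip_width: 0.0162
grasp_force: 30.0
pos [0.41463581 0.41289058 0.12664285] yyaw 70.99179471827401 F [-0.00632831  0.1849929  -1.8306526 ] tq [ 0.01353581  0.09834048 -0.02534332]
goal [0.42479421 0.40973915] shift/0.1 [-0.106  0.003 -0.009] turn/60 -0.005136754695433154
clock: 16.5
eef_pos: [0.4248, 0.4097, 0.1266]
tcp_rot: [-0.0, 0.164, 0.986, -0.0]
contact_force: [-0.1, -0.3, -0.8]
grip_width: 0.0158
grasp_force: 30.0
pos [0.42480527 0.40965155 0.12658748] yyaw 71.09460201092345 F [-0.13427241 -0.30375968 -0.79684219] tq [ 0.01404622  0.06543871 -0.02500919]
goal [0.42479421 0.40973915] shift/0.1 [ 0.     0.001 -0.009] turn/60 -0.003423299817942412
```

Fully on with no side force. Now I'll tighten along the arc, 25° first, then measure.

```bash
python3 -m crank '[[0.05,-0.004,0.084,0,0.083],[0.05,-0.015,0.168,0,0.167],[0.05,-0.033,0.25,0,0.25],[0.05,-0.058,0.33,0,0.333],[0.05,-0.09,0.408,0,0.417],[0.05,-0.09,0.408,0,0.417],[0.05,-0.09,0.408,0,0.417]]'; python3 go.py .0965 0 -43.7 .1265; cat > nut.py <<'E'
from h import *
yw=lambda v:np.degrees(np.arctan2(v[1],v[0]))
t=grab_frame('top');np.save('pics/topn.npy',t);hsv=cv2.cvtColor(t,cv2.COLOR_RGB2HSV)
m=(hsv[...,0]>20)&(hsv[...,0]<36)&(hsv[...,1]>110)&(hsv[...,2]>100)
m[:140]=0;m[200:]=0;m[:,:240]=0;m[:,375:]=0
for a,c in blobs(m,2):
    z=.118 if c[1]>172 else .139
    v=onz('top',c,.118)[:2]-[.516,.378];w=onz('top',c,.1395)[:2]-[.516,.378]
    if np.linalg.norm(v)<.03: print(a,c,'as collar',yw(v)%360,np.linalg.norm(v),'as nut',yw(w)%360,np.linalg.norm(w))
E
python3 nut.py
```

```text
clock: 17.38
eef_pos: [0.4463, 0.4445, 0.1264]
tcp_rot: [-0.0, 0.373, 0.928, -0.001]
contact_force: [-1.1, -3.4, -1.9]
grip_width: 0.0158
grasp_force: 30.0
pos [0.44633358 0.44446901 0.12639278] yyaw 46.16813505644909 F [-1.09956077 -3.37095761 -1.89059954] tq [-0.83918997  0.11412588  0.2889644 ]
goal [0.44643367 0.44547015] shift/0.1 [ 0.006  0.008 -0.001] turn/60 -0.002197749059181812
```

```bash
cat > nut2.py <<'E'
from h import *
for n in('top','side'):
    t=grab_frame(n);hsv=cv2.cvtColor(t,cv2.COLOR_RGB2HSV)
    m=(hsv[...,0]>18)&(hsv[...,0]<36)&(hsv[...,1]>100)&(hsv[...,2]>90)
    c0=proj(n,[.516,.378,.13]).astype(int);M=np.zeros_like(m);s=35
    M[c0[1]-s:c0[1]+s,c0[0]-s:c0[0]+s]=1
    a=np.radians(164)
    print(n,c0,blobs(m&M,2),'collar exp',proj(n,[.516+.0185*np.cos(a),.378+.0185*np.sin(a),.118]),'head',proj(n,[.516,.378,.169]))
    for k in(164,176,188): 
        a=np.radians(k);print(k,'nut top',proj(n,[.516+.0127*np.cos(a),.378+.0127*np.sin(a),.1395]),'side',proj(n,[.516+.015*np.cos(a),.378+.015*np.sin(a),.1295]))
    print(t[c0[1],c0[0]])
E
python3 nut2.py
```

```text
top [304 163] [] collar exp [301.09897309 175.39244984] head [305.46394591 160.07647886]
164 nut top [302.56316995 170.31860155] side [301.93370122 172.48469357]
176 nut top [304.14009922 170.57011002] side [303.77372076 172.77823541]
188 nut top [305.73419423 170.49068605] side [305.63379204 172.68552101]
[142 132 117]
side [259 155] [(np.int32(26), array([254.6, 137.3])), (np.int32(3), array([261., 136.])), (np.int32(8), array([290.4, 142.9])), (np.int32(8), array([277.4, 146.4])), (np.int32(4), array([284.2, 144.5])), (np.int32(7), array([272.4, 148. ])), (np.int32(16), array([265.7, 149.8])), (np.int32(2), array([290.5, 155.5])), (np.int32(13), array([263.8, 159.1])), (np.int32(44), array([237.3, 182. ]))] collar exp [267.61910022 164.84592131] head [259.13934243 138.58470327]
164 nut top [264.91586966 154.37605019] side [266.0194327  159.19109606]
176 nut top [265.76433008 153.63349488] side [267.01330616 158.31015855]
188 nut top [266.34649754 152.80673716] side [267.6938023  157.32989502]
[28 24 25]
```

```bash
python3 -m crank '[[0.05,-0.002,0.067,0,0.067],[0.05,-0.002,0.067,0,0.067],[0.05,-0.002,0.067,0,0.067]]'; python3 go.py .0965 0 -47.7 .1265; python3 -m crank '[[0.05,-0.004,-0.084,0,-0.083],[0.05,-0.004,-0.084,0,-0.083],[0.05,-0.004,-0.084,0,-0.083]]'; python3 go.py .0965 0 -42.7 .1265;python3 -m crank '[[0.05,0.1,0,0,0],[0.05,0.3,0,0,0],[0.05,0.6,0,0,0],[0.05,0.6,0,0,0],[0.05,0.6,0,0,0]]';python3 go.py .0965 0 -42.7 .1265; python3 nut.py; python3 nut2.py
```

```text
clock: 17.9
eef_pos: [0.4513, 0.4495, 0.1265]
tcp_rot: [-0.0, 0.406, 0.914, -0.0]
contact_force: [-0.6, -4.3, -1.8]
grip_width: 0.0158
grasp_force: 30.0
pos [0.45132139 0.44948596 0.1265387 ] yyaw 42.11392506903549 F [-0.57584879 -4.29834111 -1.82072715] tq [-1.10921846  0.20310256  0.17586399]
goal [0.45125429 0.4501744 ] shift/0.1 [0.006 0.004 0.   ] turn/60 -0.0031012488494084776
clock: 18.27
eef_pos: [0.4455, 0.4445, 0.1268]
tcp_rot: [-0.0, 0.367, 0.93, 0.0]
contact_force: [-0.9, -2.2, -1.6]
grip_width: 0.0157
grasp_force: 30.0
pos [0.4454863  0.44450847 0.12680445] yyaw 46.964169066428745 F [-0.91678371 -2.2165124  -1.60195417] tq [-0.44506268  0.24847326  0.01106689]
goal [0.44528074 0.44424241] shift/0.1 [-0.    -0.003  0.003] turn/60 -0.005597182226187532
clock: 18.9
eef_pos: [0.4014, 0.4858, 0.1269]
tcp_rot: [0.0, 0.366, 0.931, 0.0]
contact_force: [0.7, 0.2, -2.1]
grip_width: 0.0155
grasp_force: 30.0
pos [0.40141732 0.48578853 0.12685077] yyaw 47.08017380610178 F [ 0.66089843  0.21153708 -2.12467419] tq [-0.03911752  0.0122199   0.03802079]
goal [0.44528074 0.44424241] shift
[... 795 characters left out ...]
05.63379204 172.68552101]
[44 44 49]
side [259 155] [(np.int32(2), array([258.5, 139. ])), (np.int32(3), array([272.3, 156.7])), (np.int32(8), array([267. , 160.9])), (np.int32(2), array([269.5, 159. ])), (np.int32(3), array([230.7, 160.7])), (np.int32(10), array([291.2, 169.4])), (np.int32(16), array([282.1, 171.8])), (np.int32(44), array([237.3, 182. ])), (np.int32(10), array([278.8, 179.9]))] collar exp [267.61910022 164.84592131] head [259.13934243 138.58470327]
164 nut top [264.91586966 154.37605019] side [266.0194327  159.19109606]
176 nut top [265.76433008 153.63349488] side [267.01330616 158.31015855]
188 nut top [266.34649754 152.80673716] side [267.6938023  157.32989502]
[26 27 28]
```

```bash
cat > hand.py <<'E'
from h import *
import sys
def axis(f,st):
    g=cv2.GaussianBlur(cv2.cvtColor(f,cv2.COLOR_RGB2GRAY),(1,9),0).astype(float);gx=np.gradient(g,axis=1);e=[]
    for v in range(135,240,3):
        a=gx[v,250:275];b=gx[v,285:312];i=a.argmax();j=b.argmin();e.append((v,250+i,285+j,a[i],b[j]))
    e=np.array(e);z=st['eef_pos'][2]+.0085;T=tool(st);r=[]
    for k in(1,2):
        P=np.array([T.T@(onz('wrist',(x[k],x[0]),z,st)-st['eef_pos']) for x in e])[:,:2]
        l=cv2.fitLine(P.astype(np.float32),cv2.DIST_HUBER,0,.0005,.001).ravel();r.append((np.degrees(np.arctan(l[1]/l[0])),l[3]-l[1]/l[0]*l[2]))
    print('edges angle,y0',r,'contrast',np.median(e[:,3]),np.median(e[:,4]))
d=np.load('pics/w4.npz');axis(d['f'],dict(eef_pos=d['p'],tcp_rot=d['r']))
s=read_state();axis(grab_frame('wrist'),s)
E
python3 hand.py
python3 - <<'E'
from h import *
yw=lambda v:np.degrees(np.arctan2(v[1],v[0]))
ts=[np.load('pics/top0.npy'),np.load('pics/top1.npy')]+[grab_frame('top') for _ in range(4)]
for t in ts:
    t=t.astype(float);y=np.clip(np.minimum(t[...,0],t[...,1])-t[...,2]-25,0,None)
    # connected blobs on upsampled yellowness
    U=cv2.resize(y[140:200,285:325],None,fx=6,fy=6,interpolation=cv2.INTER_CUBIC)
    n,l,s,c=cv2.connectedComponentsWithStats((U>35).astype(np.uint8));o=[]
    for k in range(1,n):
        if s[k,4]<60: continue
        w=np.where(l==k,U,0);yy,xx=np.indices(U.shape);u=((w*xx).sum()/w.sum()+.5)/6-.5+285;v=((w*yy).sum()/w.sum()+.5)/6-.5+140
        for z,nm in((.118,'C'),(.1395,'N')):
            d=onz('top',(u,v),z)[:2]-[.516,.378];o.append((nm,round(yw(d)%360,1),round(np.linalg.norm(d)*1e3,1)))
    print([x for x in o if (x[0]=='C' and 17<x[2]<20) or (x[0]=='N' and 10.5<x[2]<15.5)])
E
```

```text
edges angle,y0 [(np.float32(0.037177093), np.float32(-0.006994768)), (np.float32(-5.4649634), np.float32(0.013598946))] contrast 18.5 -16.0
edges angle,y0 [(np.float32(-0.15108038), np.float32(-0.0070462115)), (np.float32(-0.2565702), np.float32(0.008531345))] contrast 18.5 -16.0
[('N', np.float64(295.4), np.float64(13.2)), ('C', np.float64(163.9), np.float64(18.8))]
[('N', np.float64(191.9), np.float64(12.6)), ('C', np.float64(164.0), np.float64(19.2))]
[('N', np.float64(176.8), np.float64(13.2)), ('C', np.float64(164.0), np.float64(18.9))]
[('N', np.float64(176.8), np.float64(13.2)), ('C', np.float64(164.0), np.float64(18.8))]
[('N', np.float64(176.8), np.float64(13.2)), ('C', np.float64(163.9), np.float64(18.8))]
[('N', np.float64(176.8), np.float64(13.2)), ('C', np.float64(164.0), np.float64(18.8))]
```

The nut is at 176.8° against the collar's 164.0°, so 12.8° remain. The spanner is still square in the grip, but its jaw was probably about 2 mm short of fully on. I'll re-seat it at -33° and deeper.

```bash
python3 go.py .0945 .055 -33.2 .1265
```

```text
pos [0.40197763 0.48468693 0.1266909 ] yyaw 46.985727307315926 F [-0.30736997 -0.38402384 -1.38553591] tq [-0.04573486  0.0642652   0.02807444]
goal [0.39110374 0.4606607 ] shift/0.1 [-0.084 -0.25   0.002] turn/60 -0.1635712115447345
```

```bash
python3 -m crank '[[0.05,-0.04,-0.12,0,-0.08],[0.05,-0.08,-0.25,0,-0.164],[0.05,-0.08,-0.25,0,-0.164],[0.05,-0.08,-0.25,0,-0.164]]'; python3 go.py .0945 0.02 -33.2 .1265
```

```text
clock: 19.8
eef_pos: [0.3908, 0.4617, 0.1269]
tcp_rot: [0.0, 0.286, 0.958, 0.0]
contact_force: [0.5, -0.1, -2.3]
grip_width: 0.016
grasp_force: 30.0
pos [0.39075393 0.46174512 0.12686505] yyaw 56.76589952175992 F [ 0.45042355 -0.14662249 -2.28992175] tq [ 0.00604883  0.05361083 -0.01834994]
goal [0.42039049 0.44149599] shift/0.1 [-0.359 -0.007  0.004] turn/60 -0.000568341304001289
```

```bash
python3 -m crank '[[0.05,-0.18,-0.007,0,0],[0.05,-0.36,-0.007,0,0],[0.05,-0.46,-0.007,0,0],[0.05,-0.53,-0.007,0,0],[0.05,-0.56,-0.007,0,0],[0.05,-0.56,-0.007,0,0]]'; python3 go.py .0945 0 -33.2 .1265
```

```text
clock: 20.55
eef_pos: [0.4366, 0.4302, 0.1266]
tcp_rot: [-0.0, 0.285, 0.959, 0.0]
contact_force: [-0.2, 0.3, -1.5]
grip_width: 0.0156
grasp_force: 30.0
pos [0.43663952 0.4302468  0.12660119] yyaw 56.894923006398635 F [-0.20026789  0.31841323 -1.53894448] tq [ 0.03070762  0.0219046  -0.05406391]
goal [0.43712577 0.43054472] shift/0.1 [-0.002  0.005  0.001] turn/60 0.0015820501066439619
```

```bash
python3 -m crank '[[0.05,-0.01,0,0,0],[0.05,-0.01,0,0,0]]'; python3 -m crank '[[0.05,-0.01,0,0,0],[0.05,-0.01,0,0,0]]';python3 go.py .0945 0 -33.2 .1265
```

```text
clock: 20.8
eef_pos: [0.4371, 0.43, 0.1266]
tcp_rot: [-0.0, 0.285, 0.959, 0.0]
contact_force: [-1.8, 0.8, -2.1]
grip_width: 0.016
grasp_force: 30.0
clock: 21.05
eef_pos: [0.4374, 0.4299, 0.1266]
tcp_rot: [-0.001, 0.285, 0.959, 0.0]
contact_force: [-3.9, 3.2, -1.0]
grip_width: 0.0156
grasp_force: 30.0
pos [0.43738226 0.42988237 0.12659217] yyaw 56.93786617640419 F [-3.92290818  3.19895081 -0.95239207] tq [0.52518136 1.04912346 0.00717087]
goal [0.43712577 0.43054472] shift/0.1 [0.006 0.004 0.001] turn/60 0.0022977696067365844
```

```bash
python3 -m crank '[[0.05,0.01,0,0,0],[0.05,0.01,0,0,0],[0.05,0.009,0.05,0,0.05],[0.05,0.009,0.05,0,0.05],[0.05,0.009,0.05,0,0.05]]';python3 go.py .095 0 -36.2 .1265; for i in 1 2 3; do python3 -m crank '[[0.05,-0.001,0.033,0,0.033],[0.05,-0.001,0.033,0,0.033],[0.05,-0.001,0.033,0,0.033]]' | grep -E "contact|clock" ; python3 go.py .095 0 -38.2 .1265 | head -1; done
```

```text
clock: 21.68
eef_pos: [0.44, 0.4338, 0.1265]
tcp_rot: [-0.0, 0.309, 0.951, -0.0]
contact_force: [-3.9, 2.2, -0.9]
grip_width: 0.0158
grasp_force: 30.0
pos [0.44004699 0.43375122 0.12652883] yyaw 53.95430942927959 F [-3.87197026  2.18899139 -0.94161445] tq [0.60021519 1.04480016 0.00653987]
goal [0.43953877 0.43490754] shift/0.1 [0.011 0.006 0.   ] turn/60 0.0025718238213265467
clock: 22.05
contact_force: [-4.4, 3.6, -1.8]
pos [0.44208032 0.43637936 0.12657241] yyaw 51.99564578965853 F [-4.43821821  3.5928556  -1.76898245] tq [ 0.69419005  1.01350214 -0.033419  ]
clock: 22.42
contact_force: [-3.3, 4.1, -0.6]
pos [0.44425822 0.43899697 0.12660372] yyaw 50.01795947643747 F [-3.30840399  4.05813119 -0.6227016 ] tq [ 0.69232174  1.0477172  -0.00661925]
clock: 22.8
contact_force: [-4.3, 2.3, -1.1]
pos [0.44632901 0.44134513 0.1265493 ] yyaw 48.04643610275027 F [-4.29624199  2.31482855 -1.07398501] tq [0.66677719 1.05204141 0.05495994]
```

```bash
python3 -m crank '[[0.05,0.012,0.033,0,0.033],[0.05,0.012,0.033,0,0.033],[0.05,0.012,0.033,0,0.033]]' | grep -E "contact|clock" ;python3 go.py .095 0 -44 .1265; for i in 1 2 3; do python3 -m crank '[[0.05,-0.001,0.033,0,0.033],[0.05,-0.001,0.033,0,0.033],[0.05,-0.001,0.033,0,0.033]]' | grep -E "clock" ; python3 go.py .095 0 -46 .1265 ; done
```

```text
clock: 23.18
contact_force: [-2.8, -0.6, -1.3]
pos [0.44838809 0.44382966 0.12651154] yyaw 45.96833670862149 F [-2.8002427  -0.60225697 -1.26032619] tq [-0.06111339  0.76043955  0.12254726]
goal [0.44786272 0.44479255] shift/0.1 [0.01  0.003 0.   ] turn/60 -0.0005277215229751183
clock: 23.55
pos [0.45071772 0.44607636 0.12644896] yyaw 43.9545232969838 F [-2.33183312 -1.1473675  -1.59251906] tq [-0.43190613  0.79234079  0.15365839]
goal [0.45020745 0.44713728] shift/0.1 [ 0.011  0.004 -0.001] turn/60 -0.0007579450502699814
clock: 23.92
pos [0.45316993 0.44845272 0.12651061] yyaw 41.966515876871256 F [-3.3110855  -4.24969379 -2.23320181] tq [-0.8029834   0.78482838  0.14111211]
goal [0.45020745 0.44713728] shift/0.1 [ 0.01  -0.031  0.   ] turn/60 -0.03389140205214573
clock: 24.3
pos [0.45561521 0.45060063 0.12651626] yyaw 40.01162150175005 F [-2.42136428 -3.18301544 -1.81159648] tq [-0.82193273  0.88427065  0.11640516]
goal [0.45020745 0.44713728] shift/0.1 [ 0.008 -0.064  0.   ] turn/60 -0.06647297497083252
```

Engaged, and the yaw where the load rises (about 42°) matches where the first bite left the nut. I'll go to about 1° short, back off and measure.

```bash
python3 -m crank '[[0.05,0,0.055,0,0.054],[0.05,-0.002,0.11,0,0.108],[0.05,-0.006,0.16,0,0.162],[0.05,-0.006,0.16,0,0.162],[0.05,-0.006,0.16,0,0.162]]' | grep clock; python3 go.py .095 0 -59.7 .1265; python3 -m crank '[[0.05,0,-0.1,0,-0.1],[0.05,0,-0.1,0,-0.1],[0.05,0,-0.1,0,-0.1]]'|grep clock; python3 go.py .095 0 -53.7 .1265;python3 -m crank '[[0.05,0.1,0,0,0],[0.05,0.3,0,0,0],[0.05,0.6,0,0,0],[0.05,0.6,0,0,0],[0.05,0.6,0,0,0]]' | grep clock
cat > meas.py <<'E'
from h import *
yw=lambda v:np.degrees(np.arctan2(v[1],v[0]))
for t in [grab_frame('top') for _ in range(2)]:
    t=t.astype(float);y=np.clip(np.minimum(t[...,0],t[...,1])-t[...,2]-25,0,None)
    for nm,(x0,x1),ax in(('red',(285,325),(.516,.378)),('blue',(245,280),(.53275,.448)),('green',(328,368),(.4992,.308))):
        U=cv2.resize(y[140:200,x0:x1],None,fx=6,fy=6,interpolation=cv2.INTER_CUBIC);o=[]
        n,l,s,c=cv2.connectedComponentsWithStats((U>35).astype(np.uint8))
        for k in range(1,n):
            if s[k,4]<60: continue
            w=np.where(l==k,U,0);yy,xx=np.indices(U.shape);u=((w*xx).sum()/w.sum()+.5)/6-.5+x0;v=((w*yy).sum()/w.sum()+.5)/6-.5+140
            for z,q in((.118,'C'),(.1395,'N')):
                d=onz('top',(u,v),z)[:2]-ax;o.append((q,round(yw(d)%360,1),round(np.linalg.norm(d)*1e3,1),int(s[k,4])))
        print(nm,[x for x in o if (x[0]=='C' and 16<x[2]<20.5) or (x[0]=='N' and 10.5<x[2]<16)])
E
python3 meas.py
```

```text
clock: 24.92
pos [0.46858577 0.46000663 0.12644913] yyaw 30.275736269143838 F [-3.87828497 -3.95476526 -1.60141705] tq [-1.01234325  0.74325083  0.07612681]
goal [0.46826988 0.46082258] shift/0.1 [ 0.009  0.001 -0.001] turn/60 -0.0004043955142693179
clock: 25.3
pos [0.46036164 0.4559188  0.12688945] yyaw 36.16129918051056 F [-1.11947946 -2.79085951 -2.7381695 ] tq [-0.51970412  0.37345372 -0.12476407]
goal [0.45995875 0.45536319] shift/0.1 [-0.002 -0.007  0.004] turn/60 -0.0023116803248239394
clock: 25.92
red [('N', np.float64(163.4), np.float64(13.1), 327), ('C', np.float64(164.0), np.float64(18.7), 343)]
blue [('N', np.float64(140.6), np.float64(13.1), 337), ('C', np.float64(141.1), np.float64(18.8), 312)]
green [('N', np.float64(166.0), np.float64(12.8), 392), ('C', np.float64(166.0), np.float64(18.5), 337)]
red [('N', np.float64(163.4), np.float64(13.1), 325), ('C', np.float64(164.0), np.float64(18.7), 343)]
blue [('N', np.float64(140.6), np.float64(13.1), 337), ('C', np.float64(141.1), np.float64(18.8), 312)]
green [('N', np.float64(166.0), np.float64(12.8), 392), ('C', np.float64(166.0), np.float64(18.5), 337)]
```

The red nut is at 163.4° against its collar's 164.0°. The untouched glands read a 0 to 0.5° offset the same way, so the marks are lined up. Now I'll put the spanner back.

```bash
python3 -m crank '[[0.05,0.1,0,-0.3,0],[0.05,0.2,0,-0.7,0],[0.05,0.2,0,-0.7,0],[0.05,0.2,0,-0.7,0]]' | grep -E "clock|eef"; python3 -m crank '[[0.05,0,0,0,-0.17],[0.05,0,0,0,-0.34],[0.05,0,0,0,-0.51],[0.05,0,0,0,-0.68],[0.05,0,0,0,-0.85],[0.05,0,0,0,-1],[0.05,0,0,0,-1],[0.05,0,0,0,-1]]' | grep -E "clock|eef"; python3 - <<'E'
from h import *
s=read_state();T=tool(s);print(np.degrees(np.arctan2(T[1,1],T[0,1])),(T.T@(np.array([.3324,.2801,.0015])-s['eef_pos'])*10).round(3))
E
```

```text
clock: 26.52
eef_pos: [0.4126, 0.5193, 0.196]
clock: 27.52
eef_pos: [0.4123, 0.5195, 0.1956]
96.07223215128147 [ 1.046 -2.294  1.946]
```

```bash
python3 -m crank '[[0.05,0.3,-0.4,0,0],[0.05,0.6,-0.8,0,0],[0.05,0.6,-0.8,0,0]]' | grep -E "clock|eef"; python3 -m crank '[[0.05,0.2,-0.4,0,0],[0.05,0.44,-0.8,0,0],[0.05,0.44,-0.8,0,0]]' | grep -E "clock|eef"; python3 -m crank '[[0.05,0,-0.4,0,0],[0.05,0,-0.69,0,0],[0.05,0,-0.69,0.5,0],[0.05,0,-0.69,0.9,0],[0.05,0,-0.69,0.9,0],[0.05,0,-0.69,0.9,0]]' | grep -E "clock|eef";python3 - <<'E'
from h import *
s=read_state();T=tool(s);print(np.degrees(np.arctan2(T[1,1],T[0,1])),(T.T@(np.array([.3324,.2801,.0015])-s['eef_pos'])*10).round(3))
E
```

```text
clock: 27.9
eef_pos: [0.3598, 0.4303, 0.1959]
clock: 28.28
eef_pos: [0.3258, 0.3475, 0.1965]
clock: 29.02
eef_pos: [0.3351, 0.2828, 0.1078]
96.27362456185907 [ 0.031 -0.025  1.063]
```

```bash
python3 -m crank '[[0.05,0.02,-0.02,0.4,0],[0.05,0.02,-0.02,0.8,0],[0.05,0.02,-0.02,0.95,0],[0.05,0.02,-0.02,0.95,0],[0.05,0.02,-0.02,0.95,0]]' | grep -E "clock|eef|force"; python3 -m crank '[[0.05,0,0,0.07,0],[0.05,0,0,0.11,0],[0.05,0,0,0.11,0],[0.05,0,0,0.11,0]]' | grep -E "clock|eef|force"
```

```text
clock: 29.65
eef_pos: [0.3332, 0.2802, 0.013]
contact_force: [0.0, 0.1, -2.6]
grasp_force: 30.0
clock: 30.15
eef_pos: [0.3322, 0.2791, 0.0007]
contact_force: [0.4, 0.7, -0.9]
grasp_force: 30.0
```

Touching down. I'll open gently, rise, and check.

```bash
python3 -m crank '[[0.35,0,0,0,0],[0.5,0,0,0,0],[0.5,0,0,0,0],[0.5,0,0,-0.3,0],[0.5,0,0,-0.8,0],[0.5,0,0,-1,0]]' | grep -E "clock|eef|force"; python3 -m crank '[[0.5,0,0,-0.5,0],[0.5,0,0,-0.9,0],[0.5,0,0,-0.9,0],[0.5,0,0,-0.9,0]]' | grep -E "clock|eef|force"; python3 meas.py | head -3; python3 -c "
from h import *
a=grab_frame('wrist');b=grab_frame('top')[130:340,200:420]
cv2.imwrite('pics/end.png',np.hstack([a[:,100:460],cv2.resize(b,(440,420))])[:,:,::-1])"
```

```text
clock: 30.9
eef_pos: [0.333, 0.2799, 0.103]
contact_force: [-0.0, 0.7, -0.5]
grasp_force: 0.0
clock: 31.4
eef_pos: [0.3318, 0.2788, 0.1901]
contact_force: [-0.8, -0.2, 0.2]
grasp_force: 0.0
red [('N', np.float64(163.4), np.float64(13.1), 321), ('C', np.float64(164.0), np.float64(18.7), 339)]
blue [('N', np.float64(140.6), np.float64(13.1), 329), ('C', np.float64(141.1), np.float64(18.8), 300)]
green [('N', np.float64(166.0), np.float64(12.8), 386), ('C', np.float64(166.0), np.float64(18.5), 333)]
```

View pics/end.png

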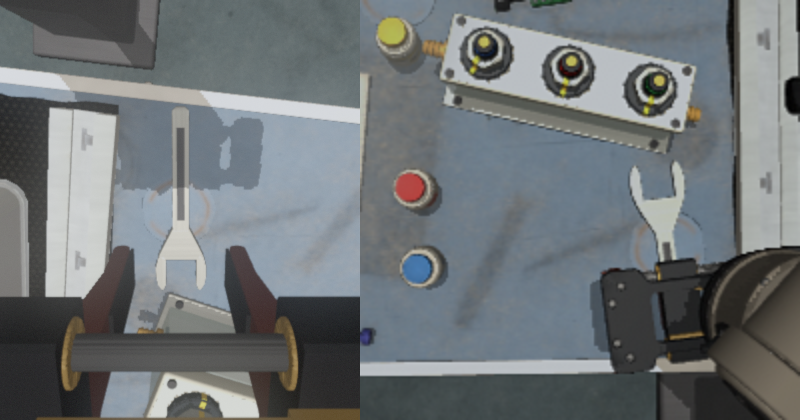

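The spanner lies flat on the bench. All three glands' marks line up (pH at (570,85) in the right half), and the bottles are in place.

```bash
python3 -c "
from cell import *
print(hand_in())"
```

```text
the job is handed in; nothing more can be done
None
```

The pH gland nut was run down finger-tight and then tightened with the spanner until its paint mark lined up with the collar's to within about 0.6°; the spanner is back flat on the bench, the other glands and the bottles were left alone, and the job was handed in at about 31 s.

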